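# Sort stripped hard-drive parts into the salvage trays

## Task

Sort the parts stripped from the hard drives: both spindle motors go into the round dish, standing upright on their flanges, both magnets flat into the square tray, and the read-head arm flat into the long narrow tray, lengthwise. Set each part down gently on the floor of its tray, not dropped and not on top of another part, and leave the jar of screws standing where it is.

Things in the scene. Friction and masses are not known exactly. Their poses are not given: they have to be found in the camera images.
- motor_large_mid (a point): Large spindle motor: a bare metal stepped disc standing upright; aluminium flange 44 mm in diameter and 6 mm thick at the bottom, on it a steel hub 26 mm in diameter; 26 mm high overall, about 75 g. Point: on its axis, half-way up (13 mm above its underside). z is its axis, up. Grip it by the hub.
- motor_small_mid (a point): Small spindle motor: the same form, smaller; flange 30 mm in diameter and 4 mm thick, hub 18 mm in diameter; 18 mm high overall, about 30 g. Point: on its axis, half-way up (9 mm above its underside). z is its axis, up. Grip it by the hub.
- magnet_large_mid (a point): Large voice-coil magnet: a flat, kidney-shaped (slightly bent bar) steel piece with a dark face, about 60 mm long, 24 mm wide at its middle, 14 mm thick, about 80 g, lying flat. Point: centre of its middle part, half-way up (7 mm). x along its length, y across it; the middle 20 mm has flat sides at y = +12 and -12 mm; the ends bend towards -y, to y = -16 mm. z up.
- magnet_small_mid (a point): Small voice-coil magnet: the same form, about 40 mm long, 16 mm wide at its middle, 11 mm thick, about 30 g, lying flat. Point: centre of its middle part, half-way up (5.5 mm). x along its length, y across it; flat sides at y = +8 and -8 mm over the middle 13 mm; the ends bend towards -y, to y = -11 mm. z up.
- head_arm_mid (a point): Read-head arm: an aluminium block 36 mm long, 18 mm wide, 18 mm high, with thin tapering blades out to x = +45 mm and a flat copper coil out to x = -39 mm (30 mm wide, z 3 to 9 mm above the underside); 84 mm long overall, about 40 g, lying flat. Point: centre of the block, half-way up (9 mm). x along its length towards the blades, y across the block, z up. Grip it across the block.
- round_dish: Round dish, outside 132 mm in diameter at the rim, 13 mm high; wall 3 mm, floor 3 mm thick; inside about 118 mm in diameter at the floor. Mid-grey antistatic plastic, fixed to the bench. Origin: centre of its underside, on the bench; z up.
- square_tray: Square tray, outside 130 x 130 mm, 13 mm high, wall 3 mm, floor 3 mm thick; x and y along its sides. Mid-grey antistatic plastic, fixed to the bench. Origin: centre of its underside, on the bench; z up.
- long_tray: Long narrow tray, outside 90 mm along x and 170 mm along y (its length), 13 mm high, wall 3 mm, floor 3 mm thick. Mid-grey antistatic plastic, fixed to the bench. Origin: centre of its underside, on the bench; z up.
- screw_jar_mid (a point): Bystander: small clear jar of screws with a white lid, 41 mm in diameter and 40 mm high, loose, standing among the parts. Point: on its axis, half-way up (20 mm). Leave it where it is.

How it is judged (in metres and radians):
At the end, for the whole second after the job is handed in: Motors upright in the round dish, magnets flat in the square tray, head arm flat in the long tray and within 0.4 rad of its length (either way round): each centre inside its tray, at most 4 mm above its resting height, tilt under 0.15 rad, all released and at rest (horizontal distance between motor_large_mid and round_dish below 0.048 m and z of motor_large_mid in the frame of round_dish below 0.02 m and angle between each of motor_large_mid, motor_small_mid, magnet_large_mid, magnet_small_mid, head_arm_mid's own z axis and vertical below 0.15 rad and linear speed of each of motor_large, motor_small, magnet_large, magnet_small, head_arm below 0.02 m/s and horizontal distance between motor_small_mid and round_dish below 0.052 m and z of motor_small_mid in the frame of round_dish below 0.016 m and x of magnet_large_mid in the frame of square_tray between -0.055 and 0.055 m and y of magnet_large_mid in the frame of square_tray between -0.055 and 0.055 m and z of magnet_large_mid in the frame of square_tray below 0.014 m and x of magnet_small_mid in the frame of square_tray between -0.058 and 0.058 m and y of magnet_small_mid in the frame of square_tray between -0.058 and 0.058 m and z of magnet_small_mid in the frame of square_tray below 0.0125 m and x of head_arm_mid in the frame of long_tray between -0.04 and 0.04 m and y of head_arm_mid in the frame of long_tray between -0.06 and 0.06 m and z of head_arm_mid in the frame of long_tray below 0.016 m and angle between the x axis of head_arm_mid and the y axis of long_tray, either way round below 0.4 rad); the robot touches nothing.
It fails at once if a part is dropped or thrown into its tray (faster than 0.8 m/s just above the floor of the tray) ((horizontal distance between motor_large_mid and round_dish below 0.08 m and z of motor_large_mid in the frame of round_dish below 0.05 m and linear speed of motor_large above 0.8 m/s) or (horizontal distance between motor_small_mid and round_dish below 0.08 m and z of motor_small_mid in the frame of round_dish below 0.05 m and linear speed of motor_small above 0.8 m/s) or (horizontal distance between magnet_large_mid and square_tray below 0.08 m and z of magnet_large_mid in the frame of square_tray below 0.05 m and linear speed of magnet_large above 0.8 m/s) or (horizontal distance between magnet_small_mid and square_tray below 0.08 m and z of magnet_small_mid in the frame of square_tray below 0.05 m and linear speed of magnet_small above 0.8 m/s) or (horizontal distance between head_arm_mid and long_tray below 0.08 m and z of head_arm_mid in the frame of long_tray below 0.05 m and linear speed of head_arm above 0.8 m/s)).
It fails at once if the jar of screws is pushed or carried more than 25 mm from its place, or knocked over (distance of screw_jar_mid from where it was at the start of the episode above 0.025 m or angle between screw_jar_mid's own z axis and vertical above 0.5 rad).
It also fails if it takes over 115 s, if anything falls off the work surface, if the arm or the gripper's body presses on something with over 40 N, if the wrist force passes 120 N, or if a joint passes its speed limit or range.

## Robot

A 7-joint arm with a two-finger parallel gripper is mounted at the origin on the work surface. World frame = base frame: x ahead of the robot, y to its left, z up, the work surface at z = 0. Lengths are in m, angles in degrees, forces in N, time in s.
With the tool pointing down it reaches from about 0.425 to 0.825 m from the base axis. Payload 3.6 kg.
Tool frame: the origin (TCP) lies at the very end of the fingers, on their centre line; the grasp point (between the pads) lies 19 mm behind it; z points along the fingers, y is the line along which they close (so a half turn about z gives the same grasp; the last joint's range is limited). The gripper opens to 93 mm and grips with 3 to 60 N. Pads are 15 mm wide; open, the fingers measure 128 mm over their backs; the gripper's body (75 mm by 188 mm) begins 65 mm behind the grasp point.
Start: joints at [-74.169, 35.231, -0.722, 81.555, 0.464, 63.22, -2.315], TCP at [0.194, 0.62, 0.219] pointing down, gripper open.
Joint ranges: [-178.69, 178.69], [-17.37, 117.87], [-77.05, 75.6], [15.02, 138.74], [-78.02, 258.01], [0.78, 113.62], [-162.83, 162.83]. Speed limits (degrees/s): [159.86, 159.86, 180, 180, 180, 180, 180].

## Interface

Orientations are given as a 3x3 rotation matrix whose columns are the frame's x, y, z axes.
In Python, from station import arm, gripper_to, kin, get_image, workorder, telemetry gives the robot as it stands. Calls block until the motion is done:
- arm.goto(position, orientation): joint-space move of the TCP to a pose.
- arm.move_l(position, ori=None, velocity=0.15): straight line of the TCP; ori=None keeps the orientation; velocity is the mean speed in m/s.
- arm.set_joints(angles): joint-space move.
- gripper_to(opening, grip_force=None): opening from 0.0 (shut) to 1.0 (fully open); grip_force is the grip in N (None keeps the last); returns when the fingers have stopped.
- arm.dwell(seconds).
- kin.solve_ik(position, orientation): joint angles nearest the present ones, or None.
- get_image(name): name is "scene" or "top" or "wrist"; returns a dict with "pixels" (420x560x3 uint8, red, green, blue), "z_map" (420x560 float32, m along the optical axis (not along the pixel's ray), 0 where there is no reading), "fx", "fy", "cx", "cy" (pixels), "camera_from_world" (4x4, takes a point from world to camera coordinates); the wrist camera has in their place "hand_eye" (4x4, takes a point from camera to tool coordinates, whose origin is the TCP and whose axes are the flange's). Camera axes: x right, y down, z forward; pixel columns grow to the right and rows downward; lengths in m; the calibration is good to about 2 mm. A picture is of the moment at which its call begins: read the wrist's pose just before it.
A pose or a line that the arm cannot do raises arm.PlanningError and nothing moves.
- workorder.close_job(): hands the job in; it is judged then, once.
Readings, each from a call of its own:
- telemetry.read_t(): time.
- telemetry.read_qpos(): joint angles.
- telemetry.read_dq(): joint speeds.
- telemetry.read_joint_efforts(): joint torques, N m.
- telemetry.read_tool_pos(): TCP position.
- telemetry.read_tcp_rot(): TCP orientation.
- telemetry.read_contact_force(): force on the tool from outside, world axes, zero at the start.
- telemetry.read_wrist_torque(): the same for the moment, N m.
- telemetry.read_opening(): opening from 0.0 (shut) to 1.0 (fully open).
- telemetry.read_grasp_force(): force on a finger pad.
Only numpy, scipy, OpenCV 4.12 (cv2) and the standard library are available. Lean on these libraries where they do the work, as an engineer would, in place of code of your own. Each camera call takes 0.05 s, during which the arm holds its last target. There are 200 camera calls.

## Working session

There is one attempt and no reset: what is moved stays moved. The work goes in short steps, each a Python script; the robot and the scene stay as the last script left them, time stands still between calls to the robot, and variables do not carry over. Pictures are saved under pics/ and viewed, at most 14 in all, crops included, and the job is handed in when it is done.

```bash
ls; mkdir -p pics
python3 - <<'E'
from station import *
import cv2,numpy as np
for n in("top","scene"):
    d=get_image(n); np.savez(f"{n}.npz",**d)
    cv2.imwrite(f"pics/{n}0.png",d["pixels"][:,:,::-1])
    print(n,d["fx"],d["cx"],d["cy"],np.round(d["camera_from_world"],3).tolist(),(d["z_map"]>0).mean())
print(telemetry.read_t(),telemetry.read_tcp_rot())
E
```

```text
pics
top 526.3606506967877 279.17377313852836 211.7566777251728 [[0.012, -0.999, 0.031, -0.021], [-0.983, -0.018, -0.18, 0.552], [0.181, -0.029, -0.983, 1.052], [0.0, 0.0, 0.0, 1.0]] 0.9959906462585034
scene 415.6807952941473 285.14903246135134 210.25677637541557 [[-0.361, 0.933, -0.011, 0.182], [0.657, 0.246, -0.713, -0.329], [-0.662, -0.265, -0.701, 1.416], [0.0, 0.0, 0.0, 1.0]] 0.9960459183673469
0.1 [[-9.54517205e-01  2.98155078e-01 -6.75036935e-04]
 [ 2.98155842e-01  9.54514635e-01 -2.21498917e-03]
 [-1.60776334e-05 -2.31551147e-03 -9.99997319e-01]]
```

View pics/top0.png

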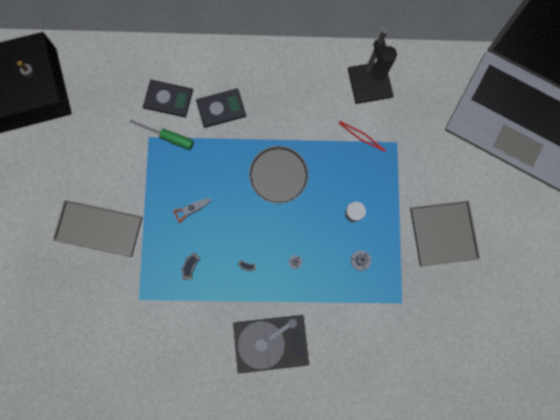

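View pics/scene0.png

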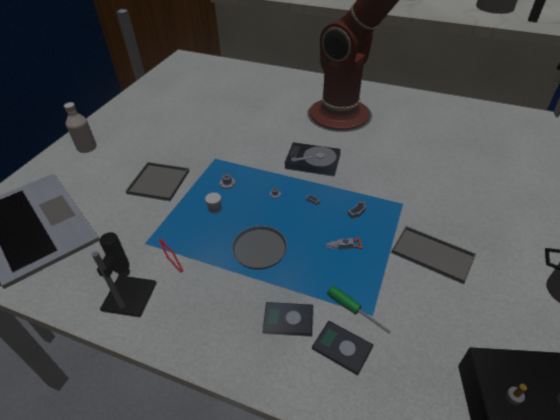

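The top view shows the large motor at (361,261), small motor (295,262), small magnet (247,266), large magnet (191,266), head arm (192,209) and jar (356,211). The round dish is at (279,175), the square tray at (445,234) and the long tray at (98,229). The scene view agrees with this.

```bash
cat > h.py <<'E'
import numpy as np,cv2
def cloud(d,T=None):
    """world point per pixel; T world_from_camera"""
    if T is None: T=np.linalg.inv(d["camera_from_world"])
    z=d["z_map"]; v,u=np.mgrid[:z.shape[0],:z.shape[1]]
    P=np.stack([(u-d["cx"])/d["fx"]*z,(v-d["cy"])/d["fy"]*z,z],-1)
    return P@T[:3,:3].T+T[:3,3]
E
python3 - <<'E'
from h import *
boxes=dict(motor_L=(361,261),motor_S=(295,262),mag_S=(247,266),mag_L=(191,266),head=(192,209),jar=(356,211))
d=dict(np.load("top.npz"));W=cloud(d);s=dict(np.load("scene.npz"));S=cloud(s)
for n,(u,v) in boxes.items():
    w=W[v-25:v+26,u-28:u+29].reshape(-1,3); z0=np.median(w[:,2]); o=w[w[:,2]>z0+.004]
    c,(a,b),t=cv2.minAreaRect((o[:,:2]*1000).astype(np.float32))
    c2=o[:,:2].mean(0); k=(np.hypot(*(S[...,:2]-c2).transpose(2,0,1))<.06); q=S[k]; zs=np.median(q[:,2]); q=q[q[:,2]>zs+.004]
    print(n,len(o),"mean",c2.round(4),"rect",np.round(c,1),round(a),round(b),round(t,1),"z0",z0.round(4),"top",np.percentile(o[:,2],95).round(4),"| scene",len(q),q.mean(0).round(4) if len(q) else'',zs.round(4))
for n,(u,v) in dict(dish=(279,175),sq=(445,234),long=(98,229)).items():
    r=55; w=W[v-r:v+r,max(u-r,0):u+r].reshape(-1,3)
    # rim = points well above table
    z0=np.median(W[300:310,150:400,2]); o=w[(w[:,2]>z0+.007)&(w[:,2]<z0+.02)]
    c,(a,b),t=cv2.minAreaRect((o[:,:2]*1000).astype(np.float32))
    print(n,len(o),"floor",W[v-5:v+5,u-5:u+5].reshape(-1,3).mean(0).round(4),"rect",np.round(c,1),round(a),round(b),round(t,1),z0)
cv2.imwrite("pics/top_crop.png",cv2.resize(d["pixels"][130:310,50:490,::-1],None,fx=1.8,fy=1.8,interpolation=cv2.INTER_CUBIC))
E
```

```text
motor_L 332 mean [ 0.452  -0.1798] rect [ 441.3 -110.4] 112 292 13.4 z0 0.0009 top 0.5275 | scene 158 [ 0.4642 -0.1865  0.015 ] 0.001
motor_S 177 mean [ 0.4476 -0.0475] rect [429.8 -47.1] 122 162 86.4 z0 0.0006 top 0.2448 | scene 66 [ 0.457  -0.0478  0.012 ] 0.0008
mag_S 202 mean [0.4389 0.0548] rect [426.3  62.4] 117 137 84.0 z0 0.0006 top 1.0783 | scene 77 [0.4451 0.0562 0.0108] 0.0009
mag_L 355 mean [0.4383 0.1696] rect [433.9 119.2] 231 115 77.7 z0 0.0008 top 0.0183 | scene 174 [0.4457 0.1761 0.0134] 0.0012
head 386 mean [0.5574 0.1726] rect [501.9 110.4] 327 123 52.3 z0 0.0006 top 0.0214 | scene 271 [0.5682 0.178  0.0136] 0.0013
jar 401 mean [ 0.552  -0.1689] rect [512.6 -92.2] 130 367 35.8 z0 0.0008 top 0.0444 | scene 274 [ 0.5675 -0.1707  0.031 ] 0.0012
dish 434 floor [ 0.645  -0.0118  0.0029] rect [664.9   7.8] 248 162 77.6 0.00018971206733875423
sq 550 floor [ 0.5192 -0.3773  0.003 ] rect [ 533.  -397.5] 198 192 14.1 0.00018971206733875423
long 500 floor [0.5176 0.3762 0.0024] rect [490.  390.2] 193 153 79.0 0.00018971206733875423
```

View pics/top_crop.png

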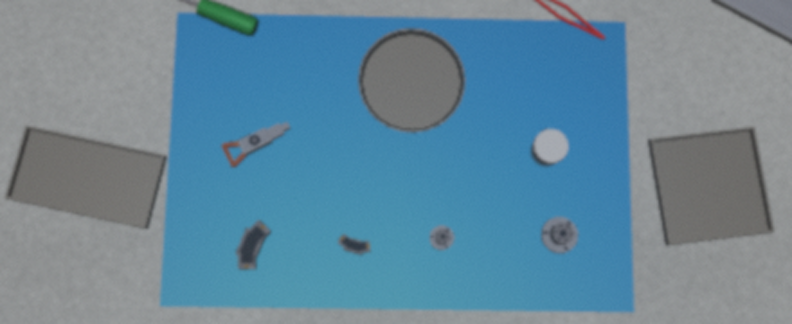

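The crop gives the same layout at better resolution. The large magnet's ends bend to the right in the image, and the head arm's blades point up and right. Next is a wrist-camera survey from close up.

```bash
cat >> h.py <<'E'
from station import *
def R(yaw):  # tool down, closing axis y at world angle yaw(deg)
    c,s=np.cos(np.radians(yaw)),np.sin(np.radians(yaw)); y=np.array([c,s,0]); z=np.array([0,0,-1.])
    return np.stack([np.cross(y,z),y,z],1)
def wrist():
    T=np.eye(4); T[:3,:3]=telemetry.read_tcp_rot(); T[:3,3]=telemetry.read_tool_pos()
    d=get_image("wrist"); d["T"]=T@d["hand_eye"]; d["W"]=cloud(d,d["T"]); return d
E
python3 - <<'E'
from h import *
i=0;tiles=[]
for x,y in [(.5,.2),(.47,.03),(.47,-.12)]:
    q=kin.solve_ik([x,y,.26],R(90)); q2=kin.solve_ik([x,y,.26],R(-90))
    print(np.round(q,0) if q is not None else q,np.round(q2,0) if q2 is not None else q2)
    arm.goto([x,y,.26],R(90) if i==0 and q is not None and abs(q[6])<abs(q2[6]) or (i and sgn) else R(-90)); 
    if i==0: sgn=q is not None and abs(q[6])<abs(q2[6])
    d=wrist(); np.savez(f"w{i}.npz",**d); tiles.append(d["pixels"][:,:,::-1]); i+=1
print(telemetry.read_t(),d["fx"],np.round(d["hand_eye"],3).tolist())
cv2.imwrite("pics/survey.png",cv2.resize(np.vstack([np.hstack(tiles[:2]),np.hstack([tiles[2],tiles[2]*0])]),(800,600)))
E
```

```text
[-26.  23.   3.  97.  -1.  60.  67.] [-53.  28.  44.  98. -21.  63. -92.]
[-10.  17.   5. 107.  -2.  57.  86.] [-38.  21.  44. 107. -17.  59. -77.]
[  5.  18.   9. 105.  -3.  57. 105.] [-23.  24.  50. 105. -21.  60. -55.]
3.5167 341.79271511237647 [[0.001, -0.96, -0.282, 0.078], [1.0, 0.001, 0.001, -0.0], [-0.001, -0.282, 0.96, -0.166], [0.0, 0.0, 0.0, 1.0]]
```

View pics/survey.png

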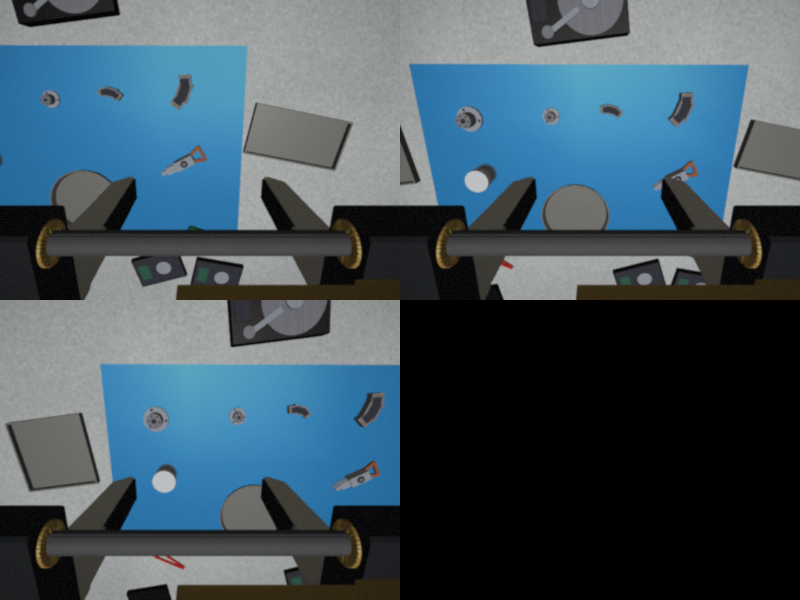

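The wrist views have image up pointing towards the base. All parts, the jar, the dish and both trays are visible: for example, in tile 3 the large motor is at (155,419), the small motor at (238,416), the small magnet at (298,410) and the jar at (164,480). I'll measure them from the two or three views of each.

```bash
cat > meas.py <<'E'
from h import *
def grab(d,xy,r):
    W=d["W"].copy(); 
    z=cv2.medianBlur(W[...,2].astype(np.float32),3); ok=(np.abs(z-W[...,2])<.003)&(d["z_map"]>0.15)
    k=ok&(np.hypot(W[...,0]-xy[0],W[...,1]-xy[1])<r)
    return W[k]
def rect(o):
    c,(a,b),t=cv2.minAreaRect((o[:,:2]*1000).astype(np.float32)); 
    if a<b:a,b,t=b,a,t+90
    return np.array(c),a,b,t
def part(d,xy,r,lo,hi):
    o=grab(d,xy,r); z0=np.median(o[:,2]); s=o[(o[:,2]-z0>lo)&(o[:,2]-z0<hi)]
    return s,z0
if __name__=="__main__":
  ds=[dict(np.load(f"w{i}.npz")) for i in range(3)]
  spec=dict(motor_L=((.458,-.183),.035,.021,.032),motor_S=((.451,-.048),.03,.0135,.023),mag_S=((.442,.055),.032,.0075,.016),
   mag_L=((.442,.173),.045,.010,.019),head=((.562,.177),.06,.0155,.022),jar=((.56,-.170),.045,.034,.046))
  for n,(xy,r,lo,hi) in spec.items():
    for i,d in enumerate(ds):
        s,z0=part(d,xy,r,lo,hi)
        if len(s)<25: continue
        c,a,b,t=rect(s); e=""
        if n[:3]in("mag","hea"):
            u=np.array([np.cos(np.radians(t)),np.sin(np.radians(t))]); p=(s[:,:2]*1000-c); l=p@u; m=p@np.array([-u[1],u[0]])
            e=f"mid-ends across {m[abs(l)<a/6].mean()-m[abs(l)>a/3].mean():.1f}"
        print(n,i,len(s),"mean",(s[:,:2].mean(0)*1000).round(1),"rect",c.round(1),round(a,1),round(b,1),round(t,1),"z",z0.round(4),np.median(s[:,2]).round(4),e)
  for n,xy,r,ii in(("dish",(.66,-.01),.085,[1,2]),("sq",(.52,-.38),.1,[2]),("long",(.52,.38),.105,[0])):
    for i in ii:
        o=grab(ds[i],xy,r); s=o[(o[:,2]>.008)&(o[:,2]<.017)]; c,a,b,t=rect(s)
        f=o[(np.hypot(*(o[:,:2]-xy).T)<.03)]
        print(n,i,len(s),"rect",c.round(1),round(a,1),round(b,1),round(t,1),"floor",np.median(f[:,2]).round(4))
        if n=="dish":
            A=np.c_[2*s[:,:2],np.ones(len(s))]; k=np.linalg.lstsq(A,(s[:,:2]**2).sum(1),rcond=None)[0]; print("circ",k[:2],np.sqrt(k[2]+k[0]**2+k[1]**2))
E
python3 meas.py
```

```text
motor_L 1 394 mean [ 460.8 -191.3] rect [ 461.1 -191.7] 25.5 25.3 68.4 z 0.0008 0.0255 
motor_S 0 202 mean [455.8 -49.8] rect [456.1 -50.7] 17.3 16.4 89.4 z 0.0004 0.0175 
motor_S 1 171 mean [455.5 -50.6] rect [455.7 -50.3] 16.6 16.0 90.0 z 0.0008 0.0177 
motor_S 2 161 mean [455.5 -51.3] rect [455.4 -51.4] 17.2 15.8 46.2 z 0.0027 0.0178 
mag_S 0 409 mean [445.1  53.6] rect [445.4  53.5] 38.9 18.0 75.5 z 0.0003 0.0107 mid-ends across 2.7
mag_S 1 373 mean [444.7  52.9] rect [444.7  53.4] 38.8 17.2 74.5 z 0.0004 0.011 mid-ends across 2.2
mag_S 2 379 mean [444.6  52.3] rect [444.7  52.3] 38.2 17.9 73.9 z 0.0005 0.011 mid-ends across 2.7
mag_L 0 935 mean [442.5 174.1] rect [443.1 173.6] 60.0 27.6 158.7 z 0.0004 0.0139 mid-ends across -3.9
mag_L 1 910 mean [442.1 173.5] rect [442.5 173.4] 61.6 27.7 160.0 z 0.0006 0.0139 mid-ends across -3.4
mag_L 2 956 mean [441.8 172.9] rect [442.6 173.1] 60.1 28.9 159.8 z 0.0007 0.0139 mid-ends across -3.7
head 0 393 mean [567.  174.2] rect [573.2 163.6] 61.6 18.0 119.4 z 0.0002 0.0178 mid-ends across 0.4
head 1 199 mean [562.4 179.2] rect [569.4 165.1] 56.4 18.2 113.1 z 0.0003 0.0177 mid-ends across 4.5
head 2 380 mean [566.8 173.1] rect [573.  163.4] 61.9 19.7 119.3 z 0.0005 0.0178 mid-ends across 0.4
jar 1 862 mean [ 562.  -176.1] rect [ 562.8 -177. ] 40.9 39.7 118.3 z 0.0005 0.0394 
jar 2 828 mean [ 561.8 -177.2] rect [ 562.2 -177.3] 39.7 39.7 1.4 z 0.0005 0.0396 
dish 1 513 rect [630.4 -12.7] 130.4 97.6 90.0 floor 0.0026
circ [ 0.64584696 -0.01217356] 0.06331355297066747
dish 2 261 rect [620.  -50.3] 116.3 37.8 145.5 floor 0.0027
circ [ 0.6453212  -0.01324841] 0.06284911930571051
sq 2 1476 rect [ 523.7 -376.9] 132.1 130.5 97.8 floor 0.0025
long 0 1320 rect [521.2 373.3] 171.2 90.5 78.9 floor 0.0028
  return _methods._mean(a, axis=axis, dtype=dtype,
  ret = ret.dtype.type(ret / rcount)
```

```bash
cat > pp.py <<'E'
from h import *
dish=np.array([.6456,-.0127]); sq=np.array([.5237,-.3769]); lt=np.array([.5212,.3733])
u=np.array([np.cos(np.radians(97.8)),np.sin(np.radians(97.8))])
# name: pick xy, pick yaw, tip z, place xy, place yaw (turned with the part), width, gap, force
J=dict(mag_S=((.4435,.0535),-15.3,.003,sq+.032*u,7.8,.016,.016,25),
 mag_L=((.4434,.1753),69.5,.003,sq-.027*u,7.8,.024,.018,30),
 head=((.5667,.1750),29.4,.004,lt,-11.1,.018,.018,20),
 motor_S=((.4556,-.0507),0,.0065,dish+[0,.027],0,.018,.016,20),
 motor_L=((.4611,-.1915),0,.009,dish-[0,.024],0,.026,.018,30))
def best(p,y,ref=None):
    """yaw or its half turn with the more central last joint"""
    c=[]
    for k in(y,y+180):
        q=kin.solve_ik(p,R(k))
        if q is not None:c.append((abs(q[6]),k))
    return min(c)[1]
def run(n):
    xy,ya,zt,pl,yb,w,g,f=J[n]; op=(w+2*g)/.093
    a=best([*xy,.11],ya); b=yb+a-ya
    gripper_to(op); arm.goto([*xy,.11],R(a)); arm.move_l([*xy,zt],velocity=.15)
    gripper_to(0,f); o=telemetry.read_opening()*93
    arm.move_l([*xy,.13],velocity=.2); o2=telemetry.read_opening()*93
    print(n,"opening mm",round(o,1),round(o2,1),"want",w*1000,"F",round(telemetry.read_grasp_force(),1),"t",telemetry.read_t(),flush=True)
    if abs(o2-w*1000)>4: raise SystemExit("bad grasp")
    arm.goto([*pl,.13],R(b)); arm.move_l([*pl,.03+zt],velocity=.15); arm.move_l([*pl,zt+.0035],velocity=.05)
    print(" contact",np.round(telemetry.read_contact_force(),1),"tcp",np.round(telemetry.read_tool_pos(),4))
    gripper_to((w+1.2*g)/.093); arm.move_l([*pl,.13],velocity=.2); print(" t",telemetry.read_t(),flush=True)
if __name__=="__main__":
    import sys
    for n in sys.argv[1:]: run(n)
E
python3 pp.py mag_S
python3 - <<'E'
from h import *
d=wrist();np.savez("w3.npz",**d);cv2.imwrite("pics/a.png",d["pixels"][:,:,::-1])
E
```

```text
mag_S opening mm 15.3 15.4 want 16.0 F 25.0 t 8.2833
 contact [ 0.  -0.7  0.3] tcp [ 0.5191 -0.3451  0.0061]
 t 12.6
```

View pics/a.png

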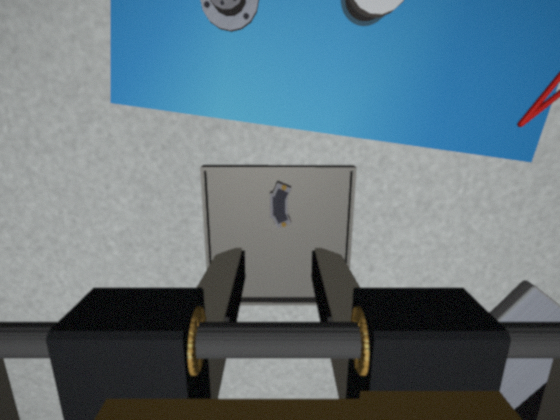

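The small magnet lies flat at (282,203) in the upper half of the square tray, leaving the lower half free. I'll continue with the large magnet and the head arm.

```bash
S='
from h import *
import sys
d=wrist();np.savez(sys.argv[1]+".npz",**d);cv2.imwrite("pics/"+sys.argv[1]+".png",cv2.resize(d["pixels"][:,:,::-1],(400,300)))'
python3 pp.py mag_L && python3 -c "$S" b && python3 pp.py head && python3 -c "$S" c
python3 -c "
import cv2,numpy as np
cv2.imwrite('pics/bc.png',np.hstack([cv2.imread('pics/b.png'),cv2.imread('pics/c.png')]))"
```

```text
mag_L opening mm 23.7 23.7 want 24.0 F 30.0 t 17.5
 contact [-0.1 -0.6 -0.4] tcp [ 0.5272 -0.4035  0.0061]
 t 22.4417
head opening mm 17.8 17.6 want 18.0 F 20.0 t 27.2917
 contact [-0.9 -0.   0. ] tcp [0.5211 0.3732 0.0071]
 t 30.975
```

View pics/bc.png

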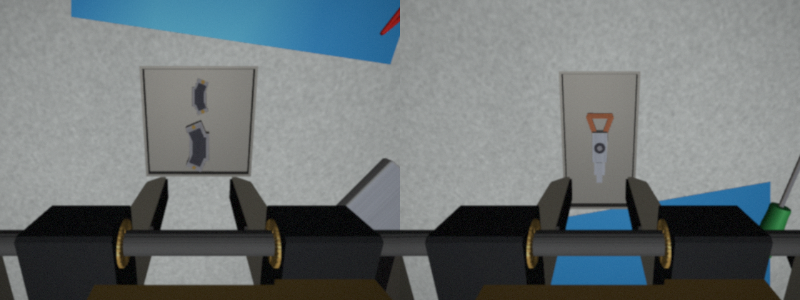

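Left: both magnets lie flat and apart in the square tray, at (200,96) and (197,146). Right: the head arm lies lengthwise in the long tray at (599,147). Now the motors.

```bash
python3 pp.py motor_S && python3 pp.py motor_L
python3 - <<'E'
from h import *
from meas import *
arm.goto([.5,.05,.26],R(90))
d=wrist();np.savez("w5.npz",**d);t=get_image("top")
cv2.imwrite("pics/end.png",np.hstack([cv2.resize(d["pixels"][:,:,::-1],(400,300)),cv2.resize(t["pixels"][100:310,40:490,::-1],(400,300))]))
for n,xy,lo,hi in(("mS",dish:=(.6456,.0143),.0175,.025),("mL",(.6456,-.0367),.025,.034),("jar",(.562,-.177),.034,.046)):
    o=grab(d,xy,.025); s=o[(o[:,2]>lo)&(o[:,2]<hi)]; print(n,len(s),s.mean(0).round(4) if len(s) else "")
print(telemetry.read_t())
E
```

```text
motor_S opening mm 17.7 17.5 want 18.0 F 20.0 t 35.2833
 contact [ 0.8  0.4 -0.7] tcp [0.6454 0.0142 0.0096]
 t 38.875
motor_L opening mm 25.3 25.2 want 26.0 F 30.0 t 42.8333
 contact [ 0.   0.6 -1.2] tcp [ 0.6455 -0.0368  0.0121]
 t 46.5583
mS 135 [0.6449 0.0141 0.0206]
mL 0 
jar 914 [ 0.5621 -0.1759  0.0393]
47.6917
```

View pics/end.png

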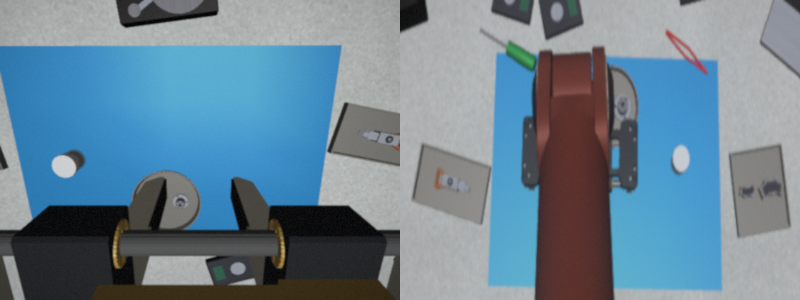

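The jar hasn't moved and the small motor stands on the dish floor at (180,201). A finger hides the large motor in the wrist view, although the top view shows it in the dish. One clear look from the side, with numeric checks.

Run:
```python
from h import *
from meas import *
arm.goto([.5,-.2,.3],R(90)); d=wrist()
arm.goto([.5,.25,.26],R(90)); e=wrist(); t=get_image("top")
for n,k,xy,r,lo,hi in(("mS",d,(.6456,.0143),.025,.0175,.025),("mL",d,(.6456,-.0367),.025,.025,.034),("magS",d,(.5194,-.345),.028,.0115,.019),("magL",d,(.5274,-.4036),.035,.0145,.022),("head",e,(.521,.373),.05,.0185,.026)):
    o=grab(k,xy,r); s=o[(o[:,2]>lo)&(o[:,2]<hi)]
    print(n,len(s),np.median(s,0).round(4) if len(s) else "", np.ptp(np.percentile(s[:,2],[5,95])).round(4) if len(s) else "",rect(s)[1:] if len(s) else "")
cv2.imwrite("pics/end2.png",np.hstack([cv2.resize(d["pixels"][:,:,::-1],(400,300)),cv2.resize(t["pixels"][100:310,40:490,::-1],(400,300))]))
```

```text
mS 116 [0.6447 0.0132 0.0206] 0.0036 (16.564533233642578, 16.112483978271484, 100.50270748138428)
mL 255 [ 0.6444 -0.0384  0.0286] 0.0033 (25.3220272064209, 25.119510650634766, 148.88482284545898)
magS 296 [ 0.5205 -0.3447  0.0139] 0.0027 (39.51555252075195, 17.136123657226562, 98.88534545898438)
magL 689 [ 0.5258 -0.4028  0.0167] 0.0028 (60.888092041015625, 27.387344360351562, 97.48251819610596)
head 462 [0.52   0.3707 0.0207] 0.0035 (60.48268508911133, 17.922212600708008, 78.52832794189453)
```

View pics/end2.png

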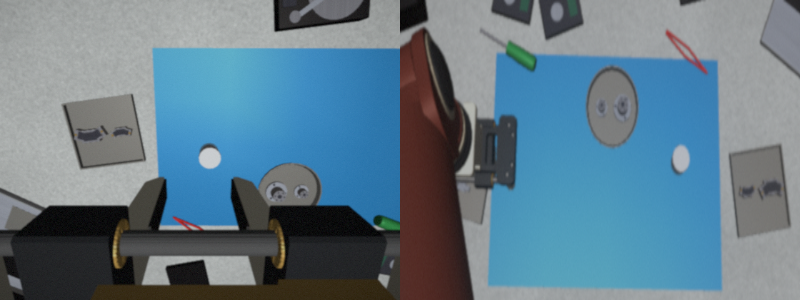

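Both motors stand upright in the dish at (277,190) and (301,190), and the magnets lie flat in the square tray. All measured top heights match parts resting on the tray floors, and the jar is in place.

```bash
python3 -c "
from station import *
print(telemetry.read_t(),workorder.close_job())"
```

```text
the job is handed in; nothing more can be done
50.4917 None
```

I handed in the job at about 50 s: both motors stand upright in the round dish, both magnets lie flat and apart in the square tray, the head arm lies lengthwise in the long tray, and the jar hasn't moved; my camera checks confirm this, but `close_job` returned no verdict.

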